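# Set the length stop of a sawing jig and butt the next block against it

## Robot

A 6-joint arm with a two-finger parallel gripper is mounted at the origin on a cart in front of the work surface, level with it; the furniture and walls round the work are solid. World frame = base frame: x ahead of the robot, y to its left, z up, the work surface at z = 0. Lengths are in m, angles in rad, forces in N, time in s.
With the tool pointing down it reaches from about 0.275 to 0.875 m from the base axis. Payload 12.5 kg.
Tool frame: the origin (TCP) lies on the centre line of the jaws, within the pads' length; the fingertips stand 14 mm ahead of it and the grasp point (between the pads) lies 5 mm behind it; z points along the fingers, y is the line along which they close (so a half turn about z gives the same grasp; the last joint's range is limited). The gripper opens to 85 mm and grips with 20 to 120 N. Pads are 22 mm wide; open, the fingers measure 114 mm over their backs; the gripper's body (76 mm by 85 mm) begins 54 mm behind the grasp point. The pads swing forward as they close: fully open they stand 13 mm farther back than shut.
Start: joints at [1.113, 0.351, 1.652, -0, 1.139, -0.085], TCP at [0.2, 0.512, 0.221] pointing down, gripper open.
Joint ranges: [-2.75, 2.75], [-0.79, 2.1], [0.01, 2.65], [-1.57, 4.71], [0.07, 3.14], [-2.87, 2.87]. Speed limits (rad/s): [2.22, 2.22, 2.79, 3.14, 3.14, 3.14].

## Interface

Orientations are given as a unit quaternion [w, x, y, z].
In Python, from bench import arm gives the robot as it stands.
- The arm moves only by the tool send_rows, never from a script. Its argument "rows" is a list of rows, each an object of numbers: "x", "y", "z": the shift along the tool's x, y, z in mm; "twist": the turn about the tool's z in degrees. A call has 1 to 10 rows; each row shifts and turns the commanded pose from where the row before left it, along the tool's axes as they then stand; what a row does not reach is not made up. A row lasts 1/12 s, in which the tool goes at most 41.7 mm and 7.16 degrees, less where a joint would pass 70% of its speed; a pose out of reach is approached as far as the arm can. A call with a gripper value outside its range is refused whole. "claw" is the opening, from 0 (shut) to 1 (fully open), set as the call begins (left out, the last holds). The fingers move at their own pace and stop on an object; "force" is the grip in N (left out, the last holds). Time passes only in rows, so rows that do not move let the fingers close. It gives the time, the measured TCP pose, the force, the opening and the grip force at its end, in the units of the state.
- arm.get_obs(): the state, without advancing time (a new reading comes with each control period).
- arm.read_camera(name): name is "scene" or "top" or "wrist"; returns a dict with "frame" (420x560x3 uint8, red, green, blue), "depth" (420x560 float32, m along the optical axis (not along the pixel's ray), 0 where there is no reading), "fx", "fy", "cx", "cy" (pixels), "R" (3x3) and "t" (3): a world point X has camera coordinates R X + t. Camera axes: x right, y down, z forward; pixel columns grow to the right and rows downward; lengths in m; the calibration is good to about 2 mm. The wrist camera is an equidistant fisheye: a pixel r from the principal point sees the ray r / f radians off the axis. A picture is of the moment at which its call begins.
- arm.job_done(): hands the job in; it is judged then, once.
The state is a dict: "time_s": time; "joint_pos": joint angles; "joint_velocities": joint speeds; "effort": joint torques, N m; "eef_pos": TCP position; "ee_rot": TCP orientation; "wrist_force": force on the tool from outside, world axes, zero at the start; "wrist_torque": the same for the moment, N m; "gripper_width": finger opening in m; "finger_force": force on a finger pad.
Only numpy, scipy, OpenCV 4.12 (cv2) and the standard library are available. Lean on these libraries where they do the work, as an engineer would, in place of code of your own. Each camera call takes 0.05 s, during which the arm holds its last target. There are 200 camera calls.

## Task

Set up the sawing jig for cutting a short piece: press the red release button on the length stop and keep it held down while you slide the stop along its rail as far as it goes, to the dark collar near the saw slot, then let the button come up so that the stop locks there. After that, push the pale wood block back flat against the fence and along it until its end butts against the stop. Do it all with gentle pushes of the fingertips, never forcing the locked stop; keep the block flat on the bed, pick nothing up, and leave the other things on the bench where they are.

Things in the scene. Friction and masses are not known exactly. Their poses are not given: they have to be found in the camera images.
- saw_jig: Sawing jig, fixed to the bench. Origin: centre of the underside; x points across the bed to the fence, y along the fence from the saw slot to the rail. Pale bed 135 x 360 x 18 mm (x, y, z); fence front face at x = 25 mm, 24 mm thick, top at z = 48 mm. Saw slot across at y = -30 mm. Aluminium rail on the fence, y = 10 to 178 mm, top z = 63 mm, with a toothed rack below; dark end collar on it at y = 11 to 25 mm.
- length_stop (a joint): Slide of the length stop along the rail, m; grows toward -y of the jig (toward the saw slot). 0.09 = against the collar (stop face at y = 25 mm of the jig), 0 = far end (115 mm). A spring pawl locks it both ways in steps of 10 mm (0, 0.01 .. 0.09, 0.7 mm play) whenever the button is up. Starts locked somewhere from 0 to 0.04. Unlocked it slides with about 1.5 N of friction.
- stop_face (a point): Centre of the stop face, 33 mm above the bench, looking to -y of the jig: the foot of an 8 mm thick aluminium plate, reaching 1 to 40 mm in front of the fence, 2 mm above the bed. Behind it (+y side) is the black saddle, 44 mm across the rail, 50 mm along it, top 84 mm high. The plate also rises above the saddle as an upright 40 mm wide, top 115 mm high, that a fingertip on the button can push against.
- release (a joint): Red button in the top of the saddle, m: 0 = up, 0.008 = fully down. Pressed straight down against a spring (3 N at first, 6 N fully down). The pawl is clear of the rack from 6 mm down; if the button rises during the slide the pawl catches in the next notch. Let go, it springs up; if the stop is within 4 mm of a notch it pulls itself in and locks.
- release_top (a point): Centre of the button's top face, 95 mm above the bench when up; moves with button and stop. Face 28 mm across the rail (jig x), 36 mm along it (jig y). 22 mm from this point toward -y of the jig is the upright's face, 20 mm higher than the button; 22 mm away toward +y begins a low lip, 5 mm below the button top.
- oak_block: The pale wood block to be cut, loose on the bed, 40 x 85 x 30 mm (x, y, z), 50 to 110 g. Origin: centre of its underside. It starts on the -y side of the saw slot, 10 to 40 mm clear of the fence and turned up to 0.2 rad; its y axis, along its length, shall end along the fence. A few newtons move it; 20 N is plenty.
- dark_offcut: Bystander: small dark wood offcut 25 x 60 x 14 mm, loose on the bed in front of the stop's path. Origin: centre of its underside.
- pencil: Bystander: yellow pencil, 156 mm long, loose on the bench along the near edge of the jig. Origin: underside at mid length.
- glue_bottle: Bystander: amber glue bottle, 46 mm in diameter, 166 mm tall, at the back. Origin: centre of its underside.
- tea_mug: Bystander: spotted mug 92 mm in diameter with a handle, 93 mm tall, at the back. Origin: middle of its underside, handle included.
- try_square: Bystander: small try square 85 x 116 x 14 mm, lying near the robot. Origin: centre of its underside.
- sanding_block: Bystander: cork sanding block 46 x 86 x 27 mm, at the left. Origin: centre of its underside.
- burr_block: Bystander: drilled block of rotary burrs 40 x 100 x 62 mm, at the back. Origin: centre of its underside.
There are look-alikes about, which are no part of the job. Leave any purple look-alike of the oak_block alone.

How it is judged:
On the way, in this order (a step that is already met when the one before it is completed fails the run):
1. the stop slides along the rail while the release button is held down (value of joint release above 0.004 m and velocity of joint length_stop above 0.005 m/s), for 0.1 s.
2. the stop stands at the collar and its button has come up again, before the block is in place (value of joint length_stop above 0.0875 m and value of joint release below 0.0015 m), for 0.2 s.
3. the block lies flat on the bed, back against the fence and end against the stop (x of oak_block in the frame of saw_jig above 0.002 m and y of oak_block in the frame of stop_face above -0.0455 m and angle between the y axis of oak_block and the y axis of saw_jig, either way round below 0.06 rad), for 0.1 s.
At the end, for the whole second after the job is handed in: The length stop is within 2.5 mm of the collar with its button up (locked); the block rests flat on the bed, turned less than 0.06 rad from the fence, its middle within 3 mm of where it lies when its back touches the fence and its end touches the stop (all of step 2 and all of step 3 and y of oak_block in the frame of stop_face below -0.04 m and angle between oak_block's own z axis and vertical below 0.05 rad and linear speed of oak_block below 0.01 m/s).
It fails at once if the fingers push harder than 80 N on the jig, its stop or its button (contact force between the fingers and saw_jig above 80 N).
It fails at once if the block is pinched or pressed by the fingers with more than 38 N (contact force between the fingers and oak_block above 38 N).
It fails at once if the block is lifted or tipped (height (world z) of oak_block above 0.026 m or angle between oak_block's own z axis and vertical above 0.25 rad).
It fails at once if the block leaves the bed (height (world z) of oak_block below 0.012 m).
It fails at once if a bystander is moved by more than 20 mm (distance of any of dark_offcut, pencil, glue_bottle, tea_mug, try_square, sanding_block, burr_block from where it was at the start of the episode above 0.02 m).
It also fails if it takes over 58 s, if anything falls off the work surface, if the arm or the gripper's body presses on something with over 40 N, if the wrist force passes 120 N, or if a joint passes its speed limit or range.

## Working session

There is one attempt and no reset: what is moved stays moved. The work goes in short steps, Python scripts to look and compute and a tool call to move; the robot and the scene stay as the last step left them, time stands still between calls to the robot, and variables do not carry over. Pictures are saved under pics/ and viewed, at most 10 in all, crops included, and the job is handed in when it is done.

Besides the shell and the picture viewer there is one more tool, called after "Request:" in YAML: its name, and indented under it one key for each argument. send_rows: Moves the arm, as the interface text tells. Its arguments: {"type":"object","properties":{"rows":{"type":"array","items":{"type":"object","properties":{"x":{"type":"number"},"y":{"type":"number"},"z":{"type":"number"},"twist":{"type":"number"}}}},"claw":{"type":"number"},"force":{"type":"number"}},"required":["rows"]}

```bash
mkdir -p pics
cat > h.py <<'E'
import numpy as np, cv2, pickle
from bench import arm
def cam(n):
    c=arm.read_camera(n); c['R']=np.array(c['R']); c['t']=np.array(c['t']); return c
def save(c,f): cv2.imwrite('pics/'+f,c['frame'][:,:,::-1])
def ray(c,u,v,z):
    d=np.array([(u-c['cx'])/c['fx'],(v-c['cy'])/c['fy'],1.]); o=-c['R'].T@c['t']; w=c['R'].T@d
    return o+w*(z-o[2])/w[2]
def pts(c):
    v,u=np.mgrid[:420,:560]; d=c['depth']
    p=np.stack([(u-c['cx'])/c['fx']*d,(v-c['cy'])/c['fy']*d,d],-1)
    return (p-c['t'])@c['R']
E
python3 - <<'E'
from h import *
a=cam('top');b=cam('scene')
pickle.dump((a,b),open('c0.pkl','wb'))
im=np.vstack([a['frame'],b['frame']])
save(a,'top0.png');save(b,'scene0.png')
o=arm.get_obs();print(o['eef_pos'],o['ee_rot'],o['time_s'],o['wrist_force'])
print(a['R'],-a['R'].T@a['t'],-b['R'].T@b['t'])
E
```

```text
[0.20018881 0.5119637  0.22010994] [-1.16678663e-04  1.85317822e-01  9.82678503e-01 -5.01026838e-04] 0.1 [-0.98920617  0.5058957   0.26157465]
[[-0.01709763 -0.99981641 -0.00864976]
 [-0.98677789  0.01826793 -0.1610456 ]
 [ 0.16117405  0.0057819  -0.98690906]] [0.28641263 0.26067454 1.44768643] [ 0.16465092 -0.47209807  0.85225877]
```

View pics/top0.png

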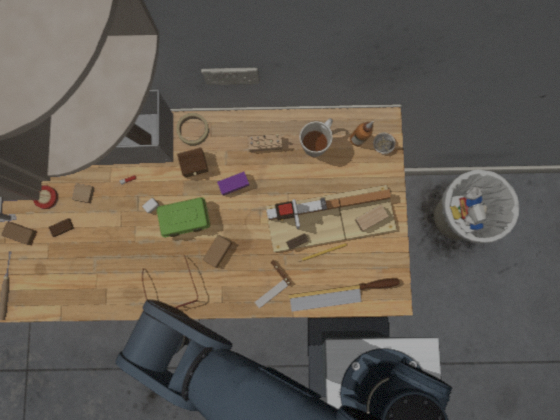

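View pics/scene0.png

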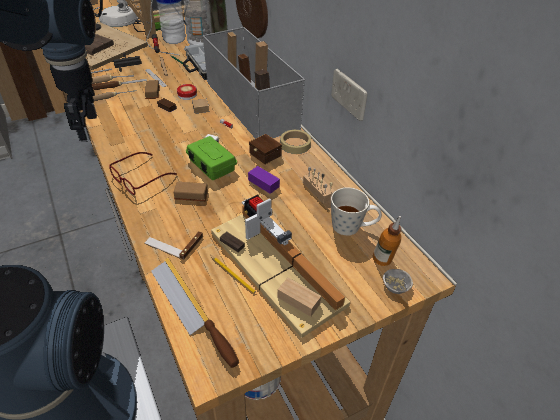

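The top view shows the jig at (265–397, 188–248): red button at (285,210), collar at about (318,205), slot at about (340,220). The pale block is at (373,217) and the dark offcut at (297,241). The purple block at (233,184) is the look-alike, so I'll leave it. Next: an enlarged crop plus measurements.

Run:
```python
from h import *
a,b=pickle.load(open('c0.pkl','rb'))
c1=cv2.resize(a['frame'][175:260,255:410],None,fx=5,fy=5,interpolation=cv2.INTER_CUBIC)
cv2.imwrite('pics/crop0.png',c1[:,:,::-1])
c2=cv2.resize(b['frame'][185:340,205:365],None,fx=3.7,fy=3.7,interpolation=cv2.INTER_CUBIC)
cv2.imwrite('pics/crop1.png',c2[:,:,::-1])
P=pts(a); hsv=cv2.cvtColor(a['frame'],cv2.COLOR_RGB2HSV)
win=np.zeros((420,560),bool);win[175:260,255:410]=1
H,S,V=[hsv[...,i].astype(int) for i in range(3)]
z=P[...,2]
print('fx',a['fx'])
def rect(m,name):
    n,l,st,ce=cv2.connectedComponentsWithStats(m.astype(np.uint8))
    i=1+np.argmax(st[1:,4]); q=P[l==i]
    r=cv2.minAreaRect((q[:,:2]*1000).astype(np.float32)); print(name,len(q),ce[i],r,'med',np.median(q,0))
    return q
rect(win&((H<8)|(H>172))&(S>150)&(V>80),'red')
bed=win&(z>.010)&(z<.026); rect(bed,'bed')
blk=win.copy(); blk[:,:345]=0
hi=blk&(z>.036)&(z<.06); 
n,l,st,ce=cv2.connectedComponentsWithStats(hi.astype(np.uint8))
for i in range(1,n):
    if st[i,4]>30:
        q=P[l==i]; print('hi',st[i],cv2.minAreaRect((q[:,:2]*1000).astype(np.float32)),np.median(q,0), a['frame'][l==i].mean(0))
for zz in (.04,.06,.08,.1):
    print(zz,((z>zz)&win).sum())
```

```text
fx 498.4029806852992
red 135 [285.2        208.81481481] ((510.34979248046875, 265.51531982421875), (27.780000686645508, 36.57850646972656), 10.19947624206543) med [0.5094852  0.26588066 0.09505346]
bed 3276 [329.55067155 224.92521368] ((477.6085510253906, 131.0819854736328), (101.24739837646484, 360.52301025390625), 9.137385368347168) med [0.47051511 0.13909133 0.01848767]
hi [345 189  47  17 409] ((548.5205688476562, 30.4271240234375), (25.2465877532959, 134.01223754882812), 9.108797073364258) [0.54759449 0.03075549 0.04787596] [132.07090465  97.88508557  68.03422983]
hi [356 204  33  27 431] ((490.0312194824219, 19.344608306884766), (39.874122619628906, 86.45832061767578), 27.96382713317871) [0.48944005 0.02031643 0.04815029] [148.12064965 128.36194896 105.47099768]
0.04 1838
0.06 788
0.08 428
0.1 107
```

View pics/crop0.png

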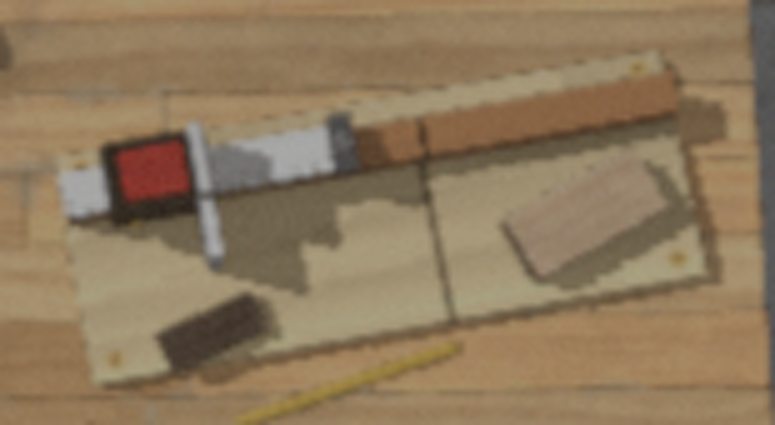

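View pics/crop1.png

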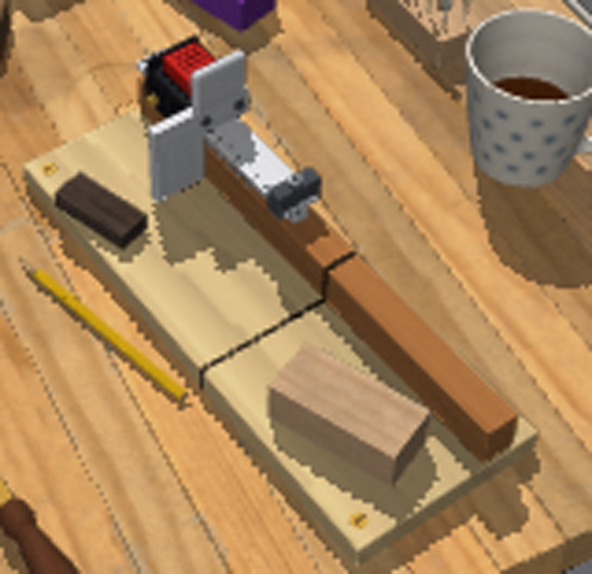

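The crops confirm the layout. Red button at crop (152,172), upright just right of it at (207,190), collar at (342,143), slot at (435,220). The natural pale block is at (590,215), turned about 0.3 rad. It is the only pale block on the bed, so it's the one meant; the purple one is off the jig.

Jig yaw is about 9.1° and its origin about (0.4945, 0.1338). I'll shut the gripper and align tool y with jig x, which puts tool x along jig +y.

Request:
send_rows:
  rows:
    - {"twist": 6.6}
    - {"twist": 6.6}
    - {"twist": 6.6}
    - {"twist": 6.6}
    - {"twist": 6.6}
    - {"twist": 6.6}
    - {"twist": 6.6}
    - {"twist": 6.6}
    - {"twist": 6.6}
    - {}
  claw: 0
  force: 40

```text
schema error: expected keys x, y, z, twist
```

Request:
send_rows:
  rows:
    - {"x": 0, "y": 0, "z": 0, "twist": 6.6}
    - {"x": 0, "y": 0, "z": 0, "twist": 6.6}
    - {"x": 0, "y": 0, "z": 0, "twist": 6.6}
    - {"x": 0, "y": 0, "z": 0, "twist": 6.6}
    - {"x": 0, "y": 0, "z": 0, "twist": 6.6}
    - {"x": 0, "y": 0, "z": 0, "twist": 6.6}
    - {"x": 0, "y": 0, "z": 0, "twist": 6.6}
    - {"x": 0, "y": 0, "z": 0, "twist": 6.6}
    - {"x": 0, "y": 0, "z": 0, "twist": 6.6}
    - {"x": 0, "y": 0, "z": 0, "twist": 0}
  claw: 0
  force: 40

```text
time_s: 0.93
eef_pos: [0.2002, 0.512, 0.2203]
ee_rot: [0.0, 0.65, 0.76, -0.0]
wrist_force: [0.3, 0.7, -0.3]
gripper_width: 0.0004
finger_force: 0.0
```

Request:
send_rows:
  rows:
    - {"x": -25, "y": 22.5, "z": 0, "twist": 0}
    - {"x": -25, "y": 22.5, "z": 0, "twist": 0}
    - {"x": -25, "y": 22.5, "z": 0, "twist": 0}
    - {"x": -25, "y": 22.5, "z": 0, "twist": 0}
    - {"x": -25, "y": 22.5, "z": 0, "twist": 0}
    - {"x": -25, "y": 22.5, "z": 0, "twist": 0}
    - {"x": -25, "y": 22.5, "z": 0, "twist": 0}
    - {"x": -25, "y": 22.5, "z": 0, "twist": 0}
    - {"x": -25, "y": 22.5, "z": 0, "twist": 0}
    - {"x": -25, "y": 22.5, "z": 0, "twist": 0}

```text
time_s: 1.77
eef_pos: [0.4636, 0.3003, 0.2205]
ee_rot: [-0.0, 0.646, 0.763, -0.0]
wrist_force: [0.6, 1.3, 0.3]
gripper_width: -0.0003
finger_force: 0.0
```

Request:
send_rows:
  rows:
    - {"x": -24, "y": 21.5, "z": 0, "twist": 0}
    - {"x": -23.5, "y": 21.5, "z": 0, "twist": 0}
    - {"x": 0, "y": 0, "z": 20, "twist": 0}
    - {"x": 0, "y": 0, "z": 20, "twist": 0}
    - {"x": 0, "y": 0, "z": 20, "twist": 0}
    - {"x": 0, "y": 0, "z": 0, "twist": 0}
    - {"x": 0, "y": 0, "z": 0, "twist": 0}

```text
time_s: 2.35
eef_pos: [0.5122, 0.2615, 0.1602]
ee_rot: [-0.0, 0.647, 0.763, -0.001]
wrist_force: [0.4, 0.4, -0.2]
gripper_width: -0.0001
finger_force: 0.0
```

Run:
```python
from h import *
o=arm.get_obs();print(o['eef_pos'],o['ee_rot'],o['time_s'],o['wrist_force'])
a=cam('top');b=cam('scene');w=cam('wrist')
pickle.dump((a,b,w),open('c1.pkl','wb'))
c1=cv2.resize(a['frame'][165:265,245:410],None,fx=4,fy=4,interpolation=cv2.INTER_CUBIC)
c2=cv2.resize(b['frame'][130:330,180:380],None,fx=2,fy=2,interpolation=cv2.INTER_CUBIC)[:,:]
im=np.zeros((600,800,3),np.uint8); 
w2=w['frame'][::1,::1]; w2=cv2.resize(w2,(400,300)); c2=cv2.resize(c2,(400,300)); im[:300,:400]=c2; im[:300,400:]=w2
im[300:,:]=cv2.resize(c1,(495,300))[:, :].repeat(1,0) if False else 0
im[300:,:495]=cv2.resize(c1,(495,300))
cv2.imwrite('pics/p1.png',im[:,:,::-1])
```

```text
[0.51218599 0.26145463 0.16016548] [-4.43566424e-04  6.46856938e-01  7.62610733e-01 -8.80114157e-04] 2.35 [ 0.4405757   0.38482508 -0.15052487]
```

View pics/p1.png

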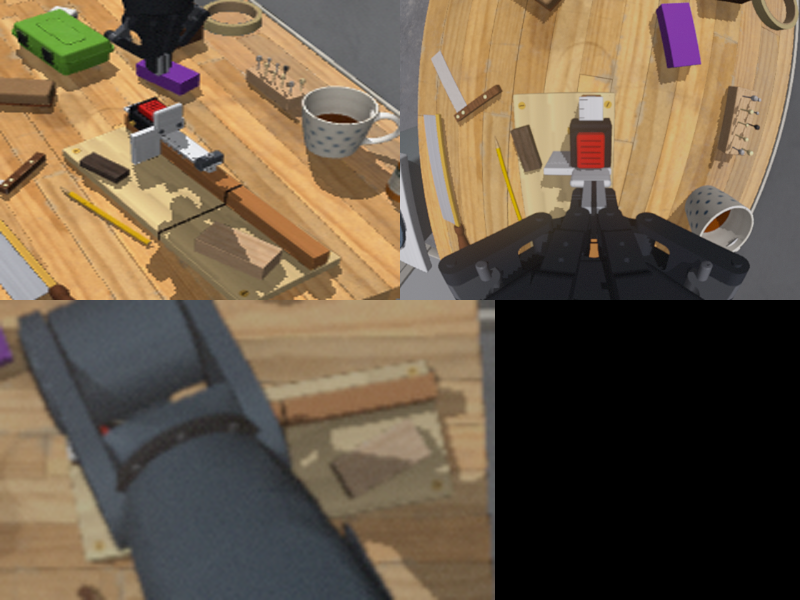

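The views show the closed fingertips above the saddle, centred across the button and just on the +y side of the upright. Descending to just above the button.

Request:
send_rows:
  rows:
    - {"x": 0, "y": 0, "z": 14, "twist": 0}
    - {"x": 0, "y": 0, "z": 12, "twist": 0}
    - {"x": 0, "y": 0, "z": 8, "twist": 0}
    - {"x": 0, "y": 0, "z": 6, "twist": 0}
    - {"x": 0, "y": 0, "z": 4, "twist": 0}
    - {"x": 0, "y": 0, "z": 2, "twist": 0}
    - {"x": 0, "y": 0, "z": 0, "twist": 0}

```text
time_s: 3.08
eef_pos: [0.5125, 0.2616, 0.1144]
ee_rot: [-0.0, 0.648, 0.762, -0.0]
wrist_force: [-0.3, -0.3, 0.3]
gripper_width: -0.0002
finger_force: 0.0
```

Request:
send_rows:
  rows:
    - {"x": 0, "y": 0, "z": 1, "twist": 0}
    - {"x": 0, "y": 0, "z": 1, "twist": 0}
    - {"x": 0, "y": 0, "z": 1, "twist": 0}
    - {"x": 0, "y": 0, "z": 1, "twist": 0}
    - {"x": 0, "y": 0, "z": 0, "twist": 0}
    - {"x": 0, "y": 0, "z": 0, "twist": 0}

```text
time_s: 3.58
eef_pos: [0.5126, 0.2616, 0.1106]
ee_rot: [-0.0, 0.648, 0.762, -0.0]
wrist_force: [-0.7, 0.3, 0.7]
gripper_width: -0.0
finger_force: 0.0
```

Request:
send_rows:
  rows:
    - {"x": 0, "y": 0, "z": 1, "twist": 0}
    - {"x": 0, "y": 0, "z": 1, "twist": 0}
    - {"x": 0, "y": 0, "z": 1, "twist": 0}
    - {"x": 0, "y": 0, "z": 1, "twist": 0}
    - {"x": 0, "y": 0, "z": 1, "twist": 0}
    - {"x": 0, "y": 0, "z": 0, "twist": 0}
    - {"x": 0, "y": 0, "z": 0, "twist": 0}

```text
time_s: 4.17
eef_pos: [0.5125, 0.2616, 0.1055]
ee_rot: [-0.0, 0.648, 0.762, -0.0]
wrist_force: [-0.1, 0.1, -0.3]
gripper_width: 0.0005
finger_force: 0.0
```

Request:
send_rows:
  rows:
    - {"x": 0, "y": 0, "z": 1, "twist": 0}
    - {"x": 0, "y": 0, "z": 1, "twist": 0}
    - {"x": 0, "y": 0, "z": 1, "twist": 0}
    - {"x": 0, "y": 0, "z": 0, "twist": 0}
    - {"x": 0, "y": 0, "z": 0, "twist": 0}

```text
time_s: 4.58
eef_pos: [0.5126, 0.2616, 0.1025]
ee_rot: [-0.0, 0.648, 0.762, -0.0]
wrist_force: [0.5, -0.5, 0.3]
gripper_width: 0.0001
finger_force: 0.0
```

Run:
```python
from h import *
b=cam('scene');w=cam('wrist')
pickle.dump((b,w),open('c2.pkl','wb'))
im=np.zeros((560,800,3),np.uint8)
im[:,:400]=cv2.resize(b['frame'][150:262,220:300],(400,560),interpolation=cv2.INTER_CUBIC)
im[:,400:]=cv2.resize(w['frame'][110:250,230:330],(400,560),interpolation=cv2.INTER_CUBIC)
cv2.imwrite('pics/p2.png',im[:,:,::-1])
o=arm.get_obs();print(o['wrist_force'],o['wrist_torque'])
```

```text
[-1.11947734 -0.05106287 -0.01918434] [ 0.01015095 -0.03138648 -0.00877274]
```

View pics/p2.png

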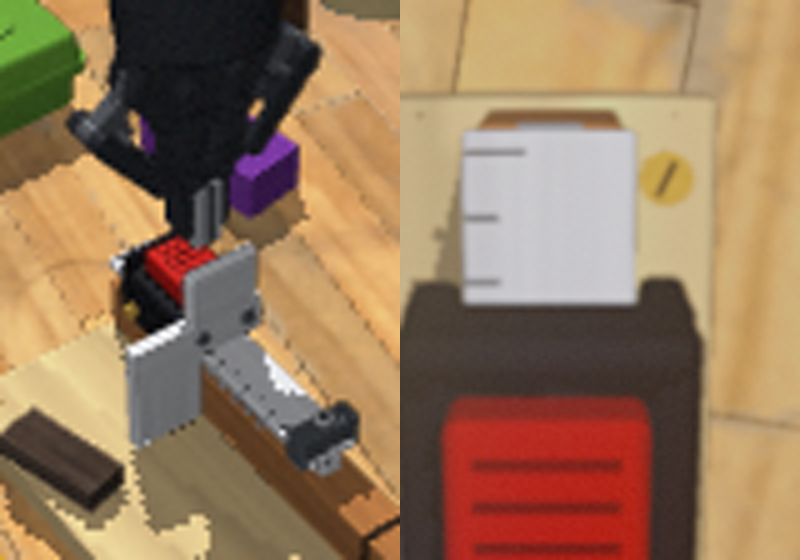

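Run:
```python
from h import *
b,w=pickle.load(open('c2.pkl','rb'))
P=pts(b)
# project a few expected points
th=np.radians(9.25);ex=np.array([np.cos(th),np.sin(th),0]);ey=np.array([-np.sin(th),np.cos(th),0])
O=np.array([.4945,.1338,0])
for v in range(184,216,2):
    r=[]
    for u in range(250,274,3):
        q=P[v,u]-O; r.append('%4d,%4d,%4d'%tuple(1000*np.array([q@ex,q@ey,q[2]])))
    print(v,' | '.join(r))
def f(u,v): return (u-560*0, v)
```

```text
184    5, 109, 178 |   19, 117, 165 |   25, 114, 164 |   31, 112, 163 |   41, 114, 156 |   47, 110, 157 |  139, 225,  30 |  147, 222,  28
186    8, 113, 168 |   14, 111, 166 |   27, 117, 156 |   30, 110, 159 |   42, 115, 150 |   52, 117, 143 |  137, 222,  26 |  146, 220,  23
188    6, 111, 164 |   13, 110, 162 |   24, 114, 153 |   32, 113, 150 |   38, 110, 149 |   51, 116, 138 |  139, 225,  15 |  145, 219,  16
190  106, 263,  -1 |   26, 128, 136 |   24, 114, 147 |   32, 113, 144 |   40, 113, 140 |   51, 115, 133 |  137, 221,  12 |  144, 217,  11
192  102, 257,  -2 |   25, 128, 130 |   26, 116, 138 |   33, 115, 136 |   38, 110, 136 |   52, 118, 124 |  139, 225,   1 |  145, 218,   2
194   95, 248,   0 |   27, 131, 121 |   25, 114, 134 |   31, 111, 133 |   40, 112, 128 |  127, 222,   1 |  134, 218,   1 |  144, 218,  -3
196   90, 241,   0 |   44, 156,  87 |   24, 113, 129 |   33, 114, 124 |   38, 110, 124 |  126, 220,  -3 |  130, 212,   0 |  139, 210,  -2
198   33, 153,  88 |   37, 146,  92 |   41, 138,  95 |   31, 112, 120 |  113, 216,  -1 |  119, 210,   0 |  128, 208,  -2 |  131, 200, 
[... 407 characters left out ...]
, 184,  -1
206   20, 135,  83 |   22, 124,  90 |   25, 116,  95 |   19,  94, 115 |   28,  96, 108 |   39,  98, 101 |   47,  97,  97 |  113, 175,   1
208   16, 129,  83 |   21, 123,  84 |   22, 111,  93 |   21,  97, 105 |   28,  96, 102 |   36,  94,  99 |   49, 100,  87 |   55,  96,  87
210   14, 126,  80 |   18, 119,  83 |   22, 111,  87 |   18,  94, 102 |   29,  97,  94 |   38,  98,  88 |   46,  97,  84 |   56,  97,  79
212   13, 124,  75 |   14, 113,  83 |   20, 109,  83 |   20,  96,  93 |   30,  98,  87 |   38,  98,  82 |   46,  97,  78 |   55,  97,  73
214   13, 125,  68 |   16, 115,  74 |   18, 106,  80 |   22,  99,  84 |   29,  96,  82 |   37,  96,  77 |   46,  96,  72 |   54,  96,  68
```

Run:
```python
from h import *
th=np.radians(9.25);ex=np.array([np.cos(th),np.sin(th),0]);ey=np.array([-np.sin(th),np.cos(th),0])
O=np.array([.4945,.1338,0])
o=arm.get_obs();print(o['time_s'],o['eef_pos'],o['joint_pos'])
new=cam('scene')
for n,b in (('c1',pickle.load(open('c1.pkl','rb'))[1]),('c2',pickle.load(open('c2.pkl','rb'))[0]),('now',new)):
    q=pts(b)-O; x=q@ex*1000;y=q@ey*1000;z=q[...,2]*1000
    m=(x>15)&(x<60)&(y>106)&(y<140)&(z>98)&(z<260)
    zz=np.sort(z[m]); print(n,m.sum(),zz[:12].round(),'xr',np.percentile(x[m&(z<zz[0]+25)],[2,50,98]).round(),'yr',np.percentile(y[m&(z<zz[0]+25)],[2,50,98]).round())
```

```text
4.6833 [0.51260529 0.26163296 0.10261557] [3.91043929e-01 5.40300389e-01 1.68364774e+00 5.91059838e-06
 9.17599730e-01 2.29747268e-01]
c1 405 [ 98.  98.  99.  99. 171. 172. 176. 177. 177. 177. 177. 177.] xr [26. 30. 33.] yr [117. 122. 129.]
c2 460 [113. 115. 117. 117. 119. 119. 120. 120. 120. 120. 121. 121.] xr [25. 34. 52.] yr [110. 115. 129.]
now 458 [ 99. 116. 116. 117. 117. 117. 118. 120. 120. 121. 121. 121.] xr [27. 37. 50.] yr [111. 114. 128.]
```

The depth readings put the shut fingertips at about z = 117 mm, some 15 mm above the reported TCP, and there is no force yet. The tip offset differs from the stated one, so I'll go by contact and descend gently.

Request:
send_rows:
  rows:
    - {"x": 0, "y": 0, "z": 2, "twist": 0}
    - {"x": 0, "y": 0, "z": 2, "twist": 0}
    - {"x": 0, "y": 0, "z": 2, "twist": 0}
    - {"x": 0, "y": 0, "z": 2, "twist": 0}
    - {"x": 0, "y": 0, "z": 2, "twist": 0}
    - {"x": 0, "y": 0, "z": 2, "twist": 0}
    - {"x": 0, "y": 0, "z": 2, "twist": 0}
    - {"x": 0, "y": 0, "z": 0, "twist": 0}

```text
time_s: 5.4
eef_pos: [0.5124, 0.2615, 0.0881]
ee_rot: [-0.0, 0.648, 0.762, -0.0]
wrist_force: [0.9, 0.5, 0.1]
gripper_width: -0.0002
finger_force: 0.0
```

Request:
send_rows:
  rows:
    - {"x": 0, "y": 0, "z": 2, "twist": 0}
    - {"x": 0, "y": 0, "z": 2, "twist": 0}
    - {"x": 0, "y": 0, "z": 1, "twist": 0}
    - {"x": 0, "y": 0, "z": 1, "twist": 0}
    - {"x": 0, "y": 0, "z": 0, "twist": 0}
    - {"x": 0, "y": 0, "z": 0, "twist": 0}

```text
time_s: 5.9
eef_pos: [0.5127, 0.2616, 0.0828]
ee_rot: [0.0, 0.648, 0.762, 0.0]
wrist_force: [-0.6, -1.1, 2.8]
gripper_width: -0.0
finger_force: 1.7
```

Contact came at TCP z ≈ 0.083 with 2.8 N, matching the spring's first force. So the shut tips sit about 12 mm above the TCP reading. Pressing on.

Request:
send_rows:
  rows:
    - {"x": 0, "y": 0, "z": 1, "twist": 0}
    - {"x": 0, "y": 0, "z": 1, "twist": 0}
    - {"x": 0, "y": 0, "z": 1, "twist": 0}
    - {"x": 0, "y": 0, "z": 1, "twist": 0}
    - {"x": 0, "y": 0, "z": 1, "twist": 0}
    - {"x": 0, "y": 0, "z": 1, "twist": 0}
    - {"x": 0, "y": 0, "z": 0.5, "twist": 0}
    - {"x": 0, "y": 0, "z": 0, "twist": 0}
    - {"x": 0, "y": 0, "z": 0, "twist": 0}

```text
time_s: 6.65
eef_pos: [0.5127, 0.2617, 0.0763]
ee_rot: [0.0, 0.648, 0.762, 0.0]
wrist_force: [-2.0, -0.8, 7.4]
gripper_width: 0.0001
finger_force: 3.6
```

Request:
send_rows:
  rows:
    - {"x": 0, "y": 0, "z": 0.5, "twist": 0}
    - {"x": 0, "y": 0, "z": 0.5, "twist": 0}
    - {"x": 0, "y": 0, "z": 0, "twist": 0}
    - {"x": 0, "y": 0, "z": 0, "twist": 0}

```text
time_s: 6.98
eef_pos: [0.5128, 0.2617, 0.0762]
ee_rot: [0.0, 0.648, 0.762, 0.0]
wrist_force: [-4.6, -2.6, 16.5]
gripper_width: 0.0003
finger_force: 8.4
```

The button is bottomed out at 16 N. Now sliding along −x of the tool toward the collar.

Request:
send_rows:
  rows:
    - {"x": -2, "y": 0, "z": 0, "twist": 0}
    - {"x": -2, "y": 0, "z": 0, "twist": 0}
    - {"x": -2, "y": 0, "z": 0, "twist": 0}
    - {"x": -2, "y": 0, "z": 0, "twist": 0}
    - {"x": -2, "y": 0, "z": 0, "twist": 0}
    - {"x": -2, "y": 0, "z": 0, "twist": 0}
    - {"x": -2, "y": 0, "z": 0, "twist": 0}
    - {"x": -2, "y": 0, "z": 0, "twist": 0}
    - {"x": -2, "y": 0, "z": 0, "twist": 0}
    - {"x": -2, "y": 0, "z": 0, "twist": 0}

```text
time_s: 7.82
eef_pos: [0.516, 0.2423, 0.0762]
ee_rot: [-0.0, 0.648, 0.762, 0.001]
wrist_force: [-5.0, 1.0, 17.4]
gripper_width: 0.0002
finger_force: 8.3
```

Request:
send_rows:
  rows:
    - {"x": -4, "y": 0, "z": 0, "twist": 0}
    - {"x": -4, "y": 0, "z": 0, "twist": 0}
    - {"x": -4, "y": 0, "z": 0, "twist": 0}
    - {"x": -4, "y": 0, "z": 0, "twist": 0}
    - {"x": -4, "y": 0, "z": 0, "twist": 0}
    - {"x": -4, "y": 0, "z": 0, "twist": 0}
    - {"x": -4, "y": 0, "z": 0, "twist": 0}
    - {"x": -4, "y": 0, "z": 0, "twist": 0}
    - {"x": -4, "y": 0, "z": 0, "twist": 0}
    - {"x": -4, "y": 0, "z": 0, "twist": 0}

```text
time_s: 8.65
eef_pos: [0.5224, 0.2026, 0.0762]
ee_rot: [-0.0, 0.648, 0.762, 0.0]
wrist_force: [-6.1, 0.6, 17.0]
gripper_width: 0.0001
finger_force: 8.6
```

Request:
send_rows:
  rows:
    - {"x": -1, "y": 0, "z": 0, "twist": 0}
    - {"x": -1, "y": 0, "z": 0, "twist": 0}
    - {"x": -1, "y": 0, "z": 0, "twist": 0}
    - {"x": -1, "y": 0, "z": 0, "twist": 0}
    - {"x": -1, "y": 0, "z": 0, "twist": 0}
    - {"x": -1, "y": 0, "z": 0, "twist": 0}
    - {"x": 0, "y": 0, "z": 0, "twist": 0}

```text
time_s: 9.23
eef_pos: [0.5234, 0.1967, 0.0762]
ee_rot: [0.0, 0.648, 0.762, 0.0]
wrist_force: [-4.9, -0.3, 16.6]
gripper_width: 0.0001
finger_force: 8.7
```

Request:
send_rows:
  rows:
    - {"x": -1, "y": 0, "z": 0, "twist": 0}
    - {"x": -1, "y": 0, "z": 0, "twist": 0}
    - {"x": -1, "y": 0, "z": 0, "twist": 0}
    - {"x": -1, "y": 0, "z": 0, "twist": 0}
    - {"x": -1, "y": 0, "z": 0, "twist": 0}
    - {"x": -1, "y": 0, "z": 0, "twist": 0}
    - {"x": 0, "y": 0, "z": 0, "twist": 0}

```text
time_s: 9.82
eef_pos: [0.5244, 0.1916, 0.0762]
ee_rot: [-0.0, 0.648, 0.762, 0.001]
wrist_force: [-5.2, 5.0, 17.1]
gripper_width: -0.0001
finger_force: 8.1
```

Request:
send_rows:
  rows:
    - {"x": -1, "y": 0, "z": 0, "twist": 0}
    - {"x": -1, "y": 0, "z": 0, "twist": 0}
    - {"x": -1, "y": 0, "z": 0, "twist": 0}
    - {"x": 0, "y": 0, "z": 0, "twist": 0}

```text
time_s: 10.15
eef_pos: [0.5254, 0.1888, 0.0762]
ee_rot: [0.0, 0.648, 0.762, 0.002]
wrist_force: [-3.1, 6.6, 13.7]
gripper_width: 0.0001
finger_force: 6.8
```

Run:
```python
from h import *
th=np.radians(9.25);ex=np.array([np.cos(th),np.sin(th),0]);ey=np.array([-np.sin(th),np.cos(th),0])
O=np.array([.4945,.1338,0])
b=cam('scene')
q=pts(b)-O; x=q@ex*1000;y=q@ey*1000;z=q[...,2]*1000
m=(x>-12)&(x<15)&(y>5)&(y<110)&(z>25)&(z<45); print(m.sum(),np.percentile(y[m],[5,25,50,75]))
m=(x>22)&(x<50)&(y>-5)&(y<110)&(z>64)&(z<90); print(m.sum(),np.percentile(y[m],[5,25,50,75]))
im=cv2.resize(b['frame'][170:290,215:335],(600,600),interpolation=cv2.INTER_CUBIC)
cv2.imwrite('pics/p3.png',im[:,:,::-1])
print(arm.get_obs()['wrist_force'])
```

```text
52 [24.65753788 26.06400587 26.7037874  27.69533436]
197 [12.43957028 15.54726567 25.7996884  59.10364079]
[-2.0751498  5.8989499 14.2028395]
```

View pics/p3.png

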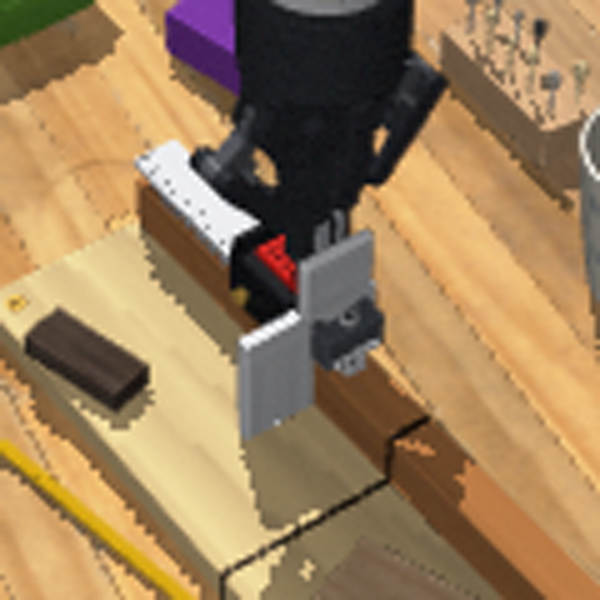

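The picture shows the stop plate at (275,375) tight against the dark collar at (345,330), with the face measured at about 25 mm. I'll raise the fingers straight up to let the button rise.

Request:
send_rows:
  rows:
    - {"x": 0, "y": 0, "z": -2, "twist": 0}
    - {"x": 0, "y": 0, "z": -2, "twist": 0}
    - {"x": 0, "y": 0, "z": -2, "twist": 0}
    - {"x": 0, "y": 0, "z": -3, "twist": 0}
    - {"x": 0, "y": 0, "z": -4, "twist": 0}
    - {"x": 0, "y": 0, "z": -10, "twist": 0}
    - {"x": 0, "y": 0, "z": -20, "twist": 0}
    - {"x": 0, "y": 0, "z": -20, "twist": 0}
    - {"x": 0, "y": 0, "z": -20, "twist": 0}
    - {"x": 0, "y": 0, "z": 0, "twist": 0}

```text
time_s: 11.03
eef_pos: [0.526, 0.1878, 0.1621]
ee_rot: [0.001, 0.648, 0.762, 0.002]
wrist_force: [0.8, -0.4, 0.2]
gripper_width: 0.0002
finger_force: 0.0
```

```bash
cat >> h.py <<'E'
th=np.radians(9.15);ex=np.array([np.cos(th),np.sin(th),0]);ey=np.array([-np.sin(th),np.cos(th),0])
O=np.array([.4945,.1338,0])
def jig(p): q=np.asarray(p)-O; return np.stack([q@ex,q@ey,q[...,2]],-1)*1000
E
python3 - <<'E'
from h import *
b=cam('scene')
J=jig(pts(b)); x,y,z=J[...,0],J[...,1],J[...,2]
m=(x>-12)&(x<15)&(y>5)&(y<110)&(z>25)&(z<45); print('plate y',m.sum(),np.percentile(y[m],[5,50,75]))
hsv=cv2.cvtColor(b['frame'],cv2.COLOR_RGB2HSV);red=((hsv[...,0]<8)|(hsv[...,0]>172))&(hsv[...,1]>150)&(x>0)&(x<70)&(y>30)&(y<150)&(z>80)
print('red z',red.sum(),np.percentile(z[red],[50,80,90]),np.median(y[red]))
m=(x>-60)&(x<22)&(y<-45)&(z>40)&(z<56)
r=cv2.minAreaRect(J[m][:,:2].astype(np.float32)); print('block',m.sum(),r,cv2.boxPoints(r).round())
o=arm.get_obs();print(o['eef_pos'],jig(o['eef_pos']),o['wrist_force'],o['time_s'])
E
```

```text
plate y 55 [25.30951877 26.80761257 27.45196476]
red z 123 [94.72474113 96.46308744 96.91717589] 60.154221949322135
block 711 ((-23.465526580810547, -111.94469451904297), (42.88508224487305, 86.12254333496094), 19.824121475219727) [[ -58.  -79.]
 [ -29. -160.]
 [  11. -145.]
 [ -18.  -64.]]
[0.52533609 0.18761404 0.16013157] [ 39.0012036   48.22572888 160.13156929] [ 0.06414942  0.46369139 -0.80243899] 11.0833
```

The stop is locked at the collar with its button up at 95 mm. The block sits at jig (−23, −112), turned about 20° with its +y end away from the fence. Next I'll move to its near side, clear of it, and descend.

Request:
send_rows:
  rows:
    - {"x": -26, "y": -20, "z": 0, "twist": 0}
    - {"x": -26, "y": -20, "z": 0, "twist": 0}
    - {"x": -26, "y": -20, "z": 0, "twist": 0}
    - {"x": -26, "y": -20, "z": 0, "twist": 0}
    - {"x": -26, "y": -20, "z": 0, "twist": 0}
    - {"x": -26, "y": -20, "z": 0, "twist": 0}
    - {"x": 0, "y": 0, "z": 20, "twist": 0}
    - {"x": 0, "y": 0, "z": 30, "twist": 0}
    - {"x": 0, "y": 0, "z": 30, "twist": 0}
    - {"x": 0, "y": 0, "z": 0, "twist": 0}

```text
time_s: 11.92
eef_pos: [0.4278, 0.0143, 0.0739]
ee_rot: [-0.003, 0.648, 0.762, -0.003]
wrist_force: [-1.0, 0.0, -0.2]
gripper_width: -0.0001
finger_force: 0.0
```

Run:
```python
from h import *
o=arm.get_obs();print(jig(o['eef_pos']),o['wrist_force'],o['time_s'])
b=cam('scene')
J=jig(pts(b)); x,y,z=J[...,0],J[...,1],J[...,2]
m=(x>-125)&(x<-30)&(y>-150)&(y<-70)&(z>56)
zz=np.sort(z[m]);print('tip z',zz[:10].round())
for lo in (0,20,40,60,80):
    k=m&(z>=zz[3]+lo)&(z<zz[3]+lo+20); print(lo,np.percentile(x[k],[1,50,99]).round(),np.percentile(y[k],[1,50,99]).round())
cv2.imwrite('pics/p4.png',b['frame'][:,:,::-1])
```

```text
[ -84.85879551 -107.41222644   73.88671117] [-0.980836    0.01416027 -0.17969025] 11.9167
tip z [85. 88. 88. 89. 90. 90. 90. 91. 91. 92.]
0 [-98. -90. -71.] [-119. -116. -103.]
20 [-103.  -87.  -65.] [-120. -118. -111.]
40 [-121.  -96.  -45.] [-122. -119.  -98.]
60 [-124.  -77.  -30.] [-125. -120. -110.]
80 [-124.  -91.  -31.] [-128. -119. -110.]
```

View pics/p4.png

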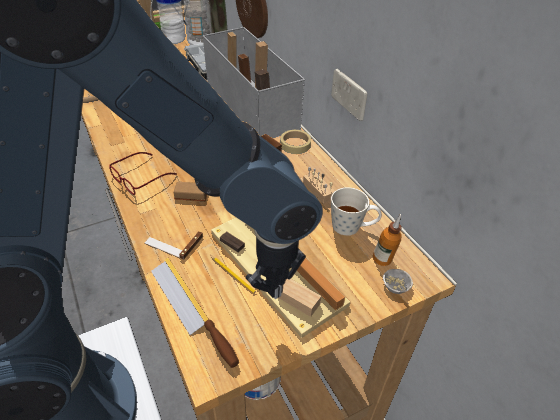

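The gripper is in front of the block at about (270,290), and the block at (300,297) is untouched. The tips read z ≈ 88 mm. Lowering them beside the block to z ≈ 29 mm.

Request:
send_rows:
  rows:
    - {"x": 0, "y": 0, "z": 15, "twist": 0}
    - {"x": 0, "y": 0, "z": 15, "twist": 0}
    - {"x": 0, "y": 0, "z": 12, "twist": 0}
    - {"x": 0, "y": 0, "z": 8, "twist": 0}
    - {"x": 0, "y": 0, "z": 5, "twist": 0}
    - {"x": 0, "y": 0, "z": 3, "twist": 0}
    - {"x": 0, "y": 0, "z": 0, "twist": 0}

```text
time_s: 12.55
eef_pos: [0.4314, 0.0144, 0.0203]
ee_rot: [0.0, 0.648, 0.762, 0.0]
wrist_force: [-1.0, 0.3, 0.8]
gripper_width: 0.0002
finger_force: 0.0
```

Request:
send_rows:
  rows:
    - {"x": 0, "y": 3, "z": 0, "twist": 0}
    - {"x": 0, "y": 3, "z": 0, "twist": 0}
    - {"x": 0, "y": 3, "z": 0, "twist": 0}
    - {"x": 0, "y": 3, "z": 0, "twist": 0}
    - {"x": 0, "y": 3, "z": 0, "twist": 0}
    - {"x": 0, "y": 3, "z": 0, "twist": 0}
    - {"x": 0, "y": 2, "z": 0, "twist": 0}
    - {"x": 0, "y": 2, "z": 0, "twist": 0}
    - {"x": 0, "y": 2, "z": 0, "twist": 0}
    - {"x": 0, "y": 2, "z": 0, "twist": 0}

```text
time_s: 13.38
eef_pos: [0.457, 0.0185, 0.0201]
ee_rot: [-0.0, 0.648, 0.762, -0.0]
wrist_force: [-0.2, -0.4, -0.2]
gripper_width: 0.0002
finger_force: 0.2
```

Request:
send_rows:
  rows:
    - {"x": 0, "y": 2, "z": 0, "twist": 0}
    - {"x": 0, "y": 2, "z": 0, "twist": 0}
    - {"x": 0, "y": 2, "z": 0, "twist": 0}
    - {"x": 0, "y": 2, "z": 0, "twist": 0}
    - {"x": 0, "y": 2, "z": 0, "twist": 0}
    - {"x": 0, "y": 0, "z": 0, "twist": 0}

```text
time_s: 13.88
eef_pos: [0.4672, 0.0202, 0.0201]
ee_rot: [0.0, 0.648, 0.762, 0.0]
wrist_force: [0.5, -0.3, 0.6]
gripper_width: 0.0003
finger_force: 0.0
```

```bash
cat >> h.py <<'E'
def look():
    o=arm.get_obs();print('tcp',jig(o['eef_pos']).round(1),np.round(o['wrist_force'],1),o['time_s'])
    for n in ('scene','top'):
        b=cam(n); J=jig(pts(b)); x,y,z=J[...,0],J[...,1],J[...,2]
        h=cv2.cvtColor(b['frame'],cv2.COLOR_RGB2HSV)
        m=(x>-60)&(x<23.5)&(y<20)&(y>-200)&(z>44)&(z<53)&(b['frame'].max(2)>60)
        k,l,s,_=cv2.connectedComponentsWithStats(m.astype(np.uint8))
        if k<2: continue
        i=1+np.argmax(s[1:,4]); r=cv2.minAreaRect(J[l==i][:,:2].astype(np.float32))
        print(n,s[i,4],'c',np.round(r[0],1),'wh',np.round(r[1],1),'ang',round(r[2],1),cv2.boxPoints(r).round().tolist())
    return b
E
python3 -c "
from h import *
look()"
```

```text
tcp [ -45.  -107.8   20.1] [ 0.5 -0.3  0.6] 13.8833
scene 414 c [  -5.4 -129.1] wh [45.3 55.9] ang 13.4 [[-34.0, -107.0], [-21.0, -162.0], [23.0, -151.0], [10.0, -97.0]]
top 29 c [ -8.7 -74.2] wh [11.8 32.4] ang 78.5 [[-26.0, -77.0], [6.0, -83.0], [8.0, -72.0], [-23.0, -65.0]]
```

Request:
send_rows:
  rows:
    - {"x": 0, "y": 2, "z": 0, "twist": 0}
    - {"x": 0, "y": 2, "z": 0, "twist": 0}
    - {"x": 0, "y": 2, "z": 0, "twist": 0}
    - {"x": 0, "y": 2, "z": 0, "twist": 0}
    - {"x": 0, "y": 2, "z": 0, "twist": 0}
    - {"x": 0, "y": 0, "z": 0, "twist": 0}

```text
time_s: 14.48
eef_pos: [0.4771, 0.0218, 0.0201]
ee_rot: [0.0, 0.648, 0.762, 0.0]
wrist_force: [-0.5, 0.6, -0.5]
gripper_width: -0.0002
finger_force: 0.0
```

Request:
send_rows:
  rows:
    - {"x": 0, "y": 1, "z": 0, "twist": 0}
    - {"x": 0, "y": 1, "z": 0, "twist": 0}
    - {"x": 0, "y": 1, "z": 0, "twist": 0}
    - {"x": 0, "y": 0, "z": 0, "twist": 0}

```text
time_s: 14.82
eef_pos: [0.4798, 0.0222, 0.0201]
ee_rot: [0.0, 0.648, 0.762, 0.0]
wrist_force: [0.9, -0.4, -1.0]
gripper_width: -0.0
finger_force: 0.0
```

```bash
python3 -c "
from h import *
look()"
```

```text
tcp [ -32.3 -107.8   20.1] [ 0.9 -0.4 -1. ] 14.8167
scene 412 c [   2.7 -130.2] wh [40.  58.6] ang 1.9 [[-18.0, -102.0], [-16.0, -160.0], [24.0, -159.0], [22.0, -100.0]]
top 27 c [  2.3 -75. ] wh [ 8.4 37.5] ang 79.7 [[-17.0, -76.0], [20.0, -83.0], [22.0, -74.0], [-15.0, -68.0]]
```

Request:
send_rows:
  rows:
    - {"x": 0, "y": 1, "z": 0, "twist": 0}
    - {"x": 0, "y": 1, "z": 0, "twist": 0}
    - {"x": 0, "y": 0, "z": 0, "twist": 0}

```text
time_s: 15.17
eef_pos: [0.4818, 0.0226, 0.0201]
ee_rot: [0.0, 0.648, 0.762, 0.0]
wrist_force: [0.4, -0.9, -0.6]
gripper_width: -0.0002
finger_force: 0.0
```

Request:
send_rows:
  rows:
    - {"x": 0, "y": 1, "z": 0, "twist": 0}
    - {"x": 0, "y": 0, "z": 0, "twist": 0}

```text
time_s: 15.33
eef_pos: [0.4822, 0.0227, 0.02]
ee_rot: [-0.0, 0.648, 0.762, -0.0]
wrist_force: [-2.8, -0.6, 0.9]
gripper_width: 0.0003
finger_force: 1.4
```

Request:
send_rows:
  rows:
    - {"x": 0, "y": 0.7, "z": 0, "twist": 0}
    - {"x": 0, "y": 0, "z": 0, "twist": 0}
    - {"x": 0, "y": 0, "z": 0, "twist": 0}

```text
time_s: 15.58
eef_pos: [0.4822, 0.0227, 0.0199]
ee_rot: [-0.001, 0.648, 0.762, -0.001]
wrist_force: [-6.4, -0.9, 3.8]
gripper_width: 0.0002
finger_force: 3.2
```

Request:
send_rows:
  rows:
    - {"x": 0, "y": -4, "z": 0, "twist": 0}
    - {"x": 0, "y": -10, "z": 0, "twist": 0}
    - {"x": 0, "y": -20, "z": 0, "twist": 0}
    - {"x": 0, "y": -10, "z": 0, "twist": 0}
    - {"x": 0, "y": 0, "z": -30, "twist": 0}
    - {"x": 0, "y": 0, "z": -30, "twist": 0}
    - {"x": 0, "y": 0, "z": 0, "twist": 0}

```text
time_s: 16.17
eef_pos: [0.4423, 0.0156, 0.0842]
ee_rot: [0.003, 0.648, 0.762, 0.002]
wrist_force: [1.1, 0.2, 0.8]
gripper_width: 0.0
finger_force: 0.0
```

```bash
python3 -c "
from h import *
look()"
```

```text
tcp [ -70.4 -108.4   84.2] [1.1 0.2 0.8] 16.1667
scene 640 c [   3.3 -116.8] wh [40.3 86.7] ang 0.0 [[-17.0, -73.0], [-17.0, -160.0], [23.0, -160.0], [23.0, -73.0]]
top 129 c [  4.5 -90.6] wh [32.7 39.6] ang 83.5 [[-17.0, -105.0], [22.0, -109.0], [26.0, -77.0], [-13.0, -72.0]]
```

The block is flush with the fence at angle ≈ 0, with its −y end at about −160. Next I'll go round to that end.

Request:
send_rows:
  rows:
    - {"x": -25, "y": 25, "z": 0, "twist": 0}
    - {"x": -25, "y": 25, "z": 0, "twist": 0}
    - {"x": -26, "y": 24, "z": 0, "twist": 0}
    - {"x": 0, "y": 0, "z": 0, "twist": 0}
    - {"x": 0, "y": 0, "z": 20, "twist": 0}
    - {"x": 0, "y": 0, "z": 20, "twist": 0}
    - {"x": 0, "y": 0, "z": 15, "twist": 0}
    - {"x": 0, "y": 0, "z": 8, "twist": 0}
    - {"x": 0, "y": 0, "z": 0, "twist": 0}

```text
time_s: 17.02
eef_pos: [0.5235, -0.0471, 0.0148]
ee_rot: [-0.002, 0.648, 0.762, -0.001]
wrist_force: [0.1, 1.0, -0.1]
gripper_width: 0.0002
finger_force: 0.0
```

```bash
python3 -c "
from h import *
look()"
```

```text
tcp [-1.000e-01 -1.832e+02  1.480e+01] [ 0.1  1.  -0.1] 17.0167
scene 409 c [   3.2 -106.4] wh [66.3 40.2] ang 88.5 [[-18.0, -139.0], [22.0, -140.0], [24.0, -74.0], [-16.0, -73.0]]
top 348 c [   3.8 -117.6] wh [85.5 39.1] ang 89.8 [[-16.0, -160.0], [23.0, -160.0], [23.0, -75.0], [-16.0, -75.0]]
```

Request:
send_rows:
  rows:
    - {"x": 3, "y": 2, "z": 0, "twist": 0}
    - {"x": 3, "y": 1, "z": 0, "twist": 0}
    - {"x": 2, "y": 0, "z": 0, "twist": 0}
    - {"x": 2, "y": 0, "z": 0, "twist": 0}
    - {"x": 2, "y": 0, "z": 0, "twist": 0}
    - {"x": 3, "y": 0, "z": 0, "twist": 0}
    - {"x": 3, "y": 0, "z": 0, "twist": 0}
    - {"x": 3, "y": 0, "z": 0, "twist": 0}
    - {"x": 3, "y": 0, "z": 0, "twist": 0}
    - {"x": 3, "y": 0, "z": 0, "twist": 0}

```text
time_s: 17.95
eef_pos: [0.5237, -0.0199, 0.0171]
ee_rot: [0.0, 0.648, 0.762, 0.0]
wrist_force: [0.8, -0.1, 1.0]
gripper_width: -0.0001
finger_force: 0.3
```

Request:
send_rows:
  rows:
    - {"x": 3, "y": 0, "z": 0, "twist": 0}
    - {"x": 3, "y": 0, "z": 0, "twist": 0}
    - {"x": 3, "y": 0, "z": 0, "twist": 0}
    - {"x": 3, "y": 0, "z": 0, "twist": 0}
    - {"x": 3, "y": 0, "z": 0, "twist": 0}
    - {"x": 3, "y": 0, "z": 0, "twist": 0}
    - {"x": 3, "y": 0, "z": 0, "twist": 0}
    - {"x": 3, "y": 0, "z": 0, "twist": 0}
    - {"x": 3, "y": 0, "z": 0, "twist": 0}
    - {"x": 3, "y": 0, "z": 0, "twist": 0}

```text
time_s: 18.78
eef_pos: [0.5188, 0.0096, 0.0171]
ee_rot: [0.0, 0.648, 0.762, -0.0]
wrist_force: [-0.4, -0.7, 0.4]
gripper_width: -0.0001
finger_force: 0.3
```

```bash
python3 -c "
from h import *
look()"
```

```text
tcp [   4.3 -126.4   17.1] [-0.4 -0.7  0.4] 18.7833
scene 256 c [  2.6 -52. ] wh [42.5 44.1] ang 3.7 [[-20.0, -31.0], [-17.0, -75.0], [25.0, -73.0], [22.0, -29.0]]
top 286 c [  3.9 -65.5] wh [69.1 38.9] ang 89.7 [[-16.0, -100.0], [23.0, -100.0], [24.0, -31.0], [-15.0, -31.0]]
```

Request:
send_rows:
  rows:
    - {"x": 4, "y": 0, "z": 0, "twist": 0}
    - {"x": 4, "y": 0, "z": 0, "twist": 0}
    - {"x": 4, "y": 0, "z": 0, "twist": 0}
    - {"x": 4, "y": 0, "z": 0, "twist": 0}
    - {"x": 4, "y": 0, "z": 0, "twist": 0}
    - {"x": 4, "y": 0, "z": 0, "twist": 0}
    - {"x": 4, "y": 0, "z": 0, "twist": 0}
    - {"x": 4, "y": 0, "z": 0, "twist": 0}
    - {"x": 4, "y": 0, "z": 0, "twist": 0}
    - {"x": 4, "y": 0, "z": 0, "twist": 0}

```text
time_s: 19.72
eef_pos: [0.5124, 0.0492, 0.0171]
ee_rot: [-0.0, 0.648, 0.762, -0.0]
wrist_force: [0.7, -0.6, -0.1]
gripper_width: 0.0003
finger_force: 0.2
```

Request:
send_rows:
  rows:
    - {"x": 3, "y": 0, "z": 0, "twist": 0}
    - {"x": 2, "y": 0, "z": 0, "twist": 0}
    - {"x": 2, "y": 0, "z": 0, "twist": 0}
    - {"x": 2, "y": 0, "z": 0, "twist": 0}
    - {"x": 1, "y": 0, "z": 0, "twist": 0}
    - {"x": 1, "y": 0, "z": 0, "twist": 0}
    - {"x": 1, "y": 0, "z": 0, "twist": 0}
    - {"x": 0, "y": 0, "z": 0, "twist": 0}

```text
time_s: 20.38
eef_pos: [0.5105, 0.0608, 0.0171]
ee_rot: [0.0, 0.648, 0.762, 0.0]
wrist_force: [-0.1, -0.6, -0.0]
gripper_width: -0.0001
finger_force: 0.0
```

```bash
python3 -c "
from h import *
look()"
```

```text
tcp [  4.2 -74.6  17.1] [-0.1 -0.6 -0. ] 20.3833
scene 187 c [3.2 0.1] wh [39.2 39.6] ang 89.7 [[-17.0, -19.0], [23.0, -20.0], [23.0, 20.0], [-16.0, 20.0]]
top 244 c [  3.8 -11. ] wh [39.2 61.8] ang 1.7 [[-17.0, 19.0], [-15.0, -42.0], [24.0, -41.0], [22.0, 21.0]]
```

Request:
send_rows:
  rows:
    - {"x": 1, "y": 0, "z": 0, "twist": 0}
    - {"x": 1, "y": 0, "z": 0, "twist": 0}
    - {"x": 1, "y": 0, "z": 0, "twist": 0}
    - {"x": 0, "y": 0, "z": 0, "twist": 0}

```text
time_s: 20.82
eef_pos: [0.51, 0.0638, 0.0171]
ee_rot: [-0.0, 0.648, 0.762, 0.0]
wrist_force: [-0.4, -0.1, -0.2]
gripper_width: 0.0003
finger_force: 0.0
```

Request:
send_rows:
  rows:
    - {"x": 1, "y": 0, "z": 0, "twist": 0}
    - {"x": 0, "y": 0, "z": 0, "twist": 0}

```text
time_s: 20.98
eef_pos: [0.5098, 0.0648, 0.0171]
ee_rot: [-0.0, 0.648, 0.762, -0.0]
wrist_force: [0.2, 0.2, 0.6]
gripper_width: 0.0
finger_force: 0.0
```

Request:
send_rows:
  rows:
    - {"x": 1, "y": 0, "z": 0, "twist": 0}
    - {"x": 0, "y": 0, "z": 0, "twist": 0}

```text
time_s: 21.15
eef_pos: [0.5097, 0.0657, 0.0171]
ee_rot: [-0.0, 0.648, 0.762, 0.0]
wrist_force: [0.1, -0.5, 0.3]
gripper_width: -0.0002
finger_force: 0.0
```

Request:
send_rows:
  rows:
    - {"x": 1, "y": 0, "z": 0, "twist": 0}
    - {"x": 0, "y": 0, "z": 0, "twist": 0}

```text
time_s: 21.32
eef_pos: [0.5095, 0.0666, 0.0171]
ee_rot: [0.0, 0.648, 0.762, -0.0]
wrist_force: [0.1, -0.9, 0.1]
gripper_width: 0.0003
finger_force: 0.1
```

Request:
send_rows:
  rows:
    - {"x": 1, "y": 0, "z": 0, "twist": 0}
    - {"x": 0, "y": 0, "z": 0, "twist": 0}

```text
time_s: 21.48
eef_pos: [0.5094, 0.0673, 0.0171]
ee_rot: [0.0, 0.648, 0.762, -0.0]
wrist_force: [0.2, -4.0, 0.0]
gripper_width: -0.0
finger_force: 2.0
```

```bash
sed -i 's/(y<20)/(y<45)/' h.py; python3 -c "
from h import *
look()
b=cam('scene')
cv2.imwrite('pics/p5.png',cv2.resize(b['frame'][190:310,225:345],(600,600),interpolation=cv2.INTER_CUBIC)[:,:,::-1])"
```

```text
tcp [  4.1 -68.   17.1] [ 0.2 -4.   0. ] 21.4833
scene 213 c [ 3.3 12. ] wh [39.5 50. ] ang 2.0 [[-17.0, 36.0], [-16.0, -14.0], [24.0, -12.0], [22.0, 38.0]]
top 239 c [ 3.7 -4.8] wh [38.6 60. ] ang 0.3 [[-16.0, 25.0], [-15.0, -35.0], [23.0, -35.0], [23.0, 25.0]]
```

View pics/p5.png

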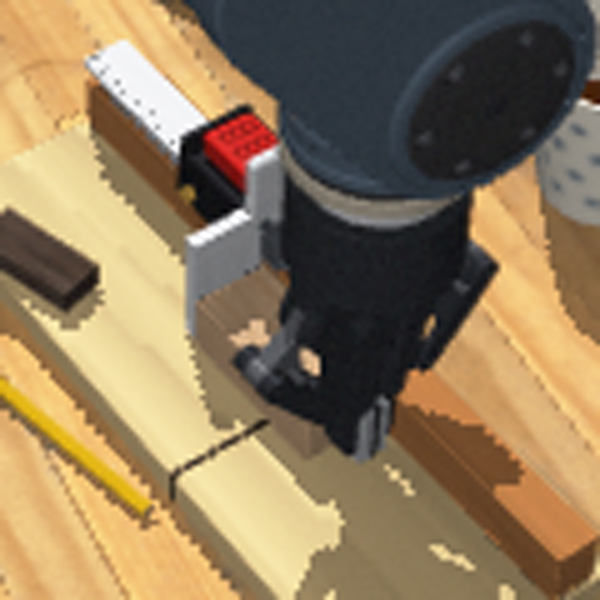

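The block at (250,340) now butts against the stop plate at (215,260), with 4 N of contact force. I'll add a slight extra push, then back off and check it.

Request:
send_rows:
  rows:
    - {"x": 0.6, "y": 0, "z": 0, "twist": 0}
    - {"x": 0, "y": 0, "z": 0, "twist": 0}
    - {"x": 0, "y": 0, "z": 0, "twist": 0}

```text
time_s: 21.88
eef_pos: [0.5094, 0.0677, 0.0171]
ee_rot: [0.0, 0.648, 0.762, -0.0]
wrist_force: [0.1, -8.7, 0.4]
gripper_width: 0.0002
finger_force: 4.0
```

Request:
send_rows:
  rows:
    - {"x": -3, "y": 0, "z": 0, "twist": 0}
    - {"x": -10, "y": 0, "z": 0, "twist": 0}
    - {"x": -20, "y": -15, "z": 0, "twist": 0}
    - {"x": -20, "y": -30, "z": 0, "twist": 0}
    - {"x": 0, "y": -30, "z": -20, "twist": 0}
    - {"x": 0, "y": 0, "z": -30, "twist": 0}
    - {"x": 0, "y": 0, "z": 0, "twist": 0}

```text
time_s: 22.47
eef_pos: [0.4445, 0.0029, 0.0706]
ee_rot: [0.002, 0.648, 0.761, 0.001]
wrist_force: [2.0, 0.1, 1.6]
gripper_width: 0.0
finger_force: 0.0
```

Run:
```python
from h import *
print(arm.get_obs()['time_s'])
for n in ('scene','top'):
    b=cam(n);J=jig(pts(b)); x,y,z=J[...,0],J[...,1],J[...,2]
    t=(np.abs(z-48)<4)&(y>-58)&(y<24)
    f=b['frame'].astype(int)
    for yy in (-50,-40,-20,0,15):   # front edge of top, and front-face x
        k=t&(np.abs(y-yy)<5)&(x<10); k2=(z>24)&(z<44)&(np.abs(y-yy)<5)&(x<10)
        print(n,yy,np.round(x[k].min(),1) if k.any() else None,np.round(np.median(x[k2]),1) if k2.sum()>3 else None,k2.sum())
    k=(z>24)&(z<44)&(x>-15)&(x<22)&(y<-45)&(y>-80); print('end face y',k.sum(),np.median(y[k]) if k.any() else None)
    k=(x>-12)&(x<15)&(z>52)&(z<70)&(y>5)&(y<60); print('plate y',k.sum(),np.median(y[k]) if k.any() else None)
    k=(np.abs(z-48)<4)&(x>-14)&(x<22)&(y<24)&(y>-80);print('top y min',np.percentile(y[k],1) if k.any() else None)
    k=(np.abs(z-48)<4)&(x>28)&(x<60)&(y<-40); print('fence',np.percentile(x[k],[1,50,99]))
```

```text
22.4667
scene -50 -426.1 -423.5 8
scene -40 None None 2
scene -20 -425.6 -415.0 66
scene 0 None None 0
scene 15 -14.8 -15.3 6
end face y 2 -57.80969553185921
plate y 9 28.240209052188135
top y min None
fence [28.27392405 38.54450197 48.85280739]
top -50 -15.0 -33.4 14
top -40 -15.7 -203.2 9
top -20 -15.8 -15.5 7
top 0 -15.2 -15.4 8
top 15 -15.2 -15.2 8
end face y 7 -56.3480229254513
plate y 14 28.480376817173354
top y min -57.24322781386102
fence [28.16344001 39.34987321 48.82314181]
```

The block's front edge lies at x ≈ −15 mm along its whole length, so it is flush with the fence. Its length spans from the stop plate to y ≈ −57 mm on the same slightly offset scale, so its end is in contact with the stop. Handing in.

```bash
python3 -c "
from bench import arm
print(arm.job_done())"
```

```text
the job is handed in; nothing more can be done
None
```

I handed the job in; no verdict came back. By the last camera readings, the length stop is locked at the collar with its button up, and the block lies flush against the fence with its end touching the stop.

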